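# Feel along a roller rail for seized rollers

## Task

Check the curved roller rail on the stores bench for seized rollers: run closed fingertips lightly along the tops of its six white rollers, from the yellow end to the blue end, so that each roller in turn visibly rolls forward (at least a tenth of a turn) and none is rolled backwards. Touch only: do not press hard, do not lift or shift the rail, and leave everything else on the bench undisturbed.

Things in the scene. Friction and masses are not known exactly. Their poses are not given: they have to be found in the camera images.
- rail: Loose, 2 to 3 kg: a grey channel, 47 mm wide, curved (mid-line radius 200 mm), with six sprung white rollers 34 mm apart along the arc: 1 at the yellow end block to 6 at the blue. Walls and blocks 41 mm high, roller tops 51 mm. Origin: underside, mid-curve; z up, +y along the row from yellow to blue; the arc's centre is 200 mm towards -x (ends curve to -x). Any yaw.
- top1 (a point): Highest point of roller 1, mid-width, while not pressed: 51 mm above the rail's underside, on the arc's mid-line. Fixed to the rail, does not follow the roller down. Beside the yellow end block, which is 20 mm long and centred 27 mm further out along the arc.
- top2 (a point): Highest point of roller 2, mid-width, while not pressed: 51 mm above the rail's underside, on the arc's mid-line. Fixed to the rail, does not follow the roller down.
- top3 (a point): Highest point of roller 3, mid-width, while not pressed: 51 mm above the rail's underside, on the arc's mid-line. Fixed to the rail, does not follow the roller down.
- top4 (a point): Highest point of roller 4, mid-width, while not pressed: 51 mm above the rail's underside, on the arc's mid-line. Fixed to the rail, does not follow the roller down.
- top5 (a point): Highest point of roller 5, mid-width, while not pressed: 51 mm above the rail's underside, on the arc's mid-line. Fixed to the rail, does not follow the roller down.
- top6 (a point): Highest point of roller 6, mid-width, while not pressed: 51 mm above the rail's underside, on the arc's mid-line. Fixed to the rail, does not follow the roller down. Beside the blue end block, which is 20 mm long and centred 27 mm further out along the arc.
- roll1 (a joint): Angle of roller 1 about its axle, rad: 0 at the start (orange stripe on top), grows when its top moves towards the blue end. Each roller: diameter 22 mm, 30 mm wide across the rail, axle square to the row, free-running with a little drag (stays where it stops).
- roll2 (a joint): Angle of roller 2 about its axle, rad: 0 at the start (orange stripe on top), grows when its top moves towards the blue end. Each roller also sinks up to 8 mm on its own spring: about 1 N to begin, 2 N at 3 mm, 4 N at 8 mm, then a hard stop.
- roll3 (a joint): Angle of roller 3 about its axle, rad: 0 at the start (orange stripe on top), grows when its top moves towards the blue end.
- roll4 (a joint): Angle of roller 4 about its axle, rad: 0 at the start (orange stripe on top), grows when its top moves towards the blue end.
- roll5 (a joint): Angle of roller 5 about its axle, rad: 0 at the start (orange stripe on top), grows when its top moves towards the blue end.
- roll6 (a joint): Angle of roller 6 about its axle, rad: 0 at the start (orange stripe on top), grows when its top moves towards the blue end.
- bearing: Loose steel bearing ring, 52 mm across, bore 24 mm, 15 mm high, flat on the bench inside the rail's curve. Origin: centre of the underside.
- socket: Loose steel wrench socket standing upright, 26 mm across, 36 mm high, just outside the rail's curve. Origin: centre of the underside.
- red_bin: Red open parts bin with bolts, 160 x 100 x 75 mm high. Origin: centre of the underside.
- blue_bin: Blue open parts bin with bolts, 160 x 100 x 75 mm high. Origin: centre of the underside.
- can: Closed can with an orange label, 66 mm across, 110 mm high, standing. Origin: centre of the underside.
- screwdriver: Screwdriver lying on the bench beyond the rail. Origin: underside, along its own x (handle to -x).
- carton: Small cardboard carton, 100 x 80 x 60 mm high. Origin: centre of the underside.

How it is judged:
On the way, in this order (a step that is already met when the one before it is completed fails the run):
1. roller 1 has rolled forward by over 0.5 rad (value of joint roll1 above 0.5 rad).
2. roller 2 has rolled forward by over 0.5 rad (value of joint roll2 above 0.5 rad).
3. roller 3 has rolled forward by over 0.5 rad (value of joint roll3 above 0.5 rad).
4. roller 4 has rolled forward by over 0.5 rad (value of joint roll4 above 0.5 rad).
5. roller 5 has rolled forward by over 0.5 rad (value of joint roll5 above 0.5 rad).
6. roller 6 has rolled forward by over 0.5 rad (value of joint roll6 above 0.5 rad).
At the end, for the whole second after the job is handed in: All six rollers stand more than 0.5 rad forward of their start; both ends of the rail lie within 15 mm of where they were, at rest; every other loose thing within 15 mm (value of joint each of roll1, roll2, roll3, roll4, roll5, roll6 above 0.5 rad and distance of each of top1, top6, bearing, socket, red_bin, blue_bin, can, screwdriver, carton from where it was at the start of the episode below 0.015 m and linear speed of rail below 0.01 m/s); the robot touches nothing.
It fails at once if a roller is rolled backwards by more than 0.3 rad (value of joint any of roll1, roll2, roll3, roll4, roll5, roll6 below -0.3 rad).
It fails at once if the rail is pressed with more than 15 N (contact force between the fingers and rail above 15 N).
It fails at once if the rail is shifted by 15 mm at either end, lifted or tipped (distance of any of top1, top6 from where it was at the start of the episode above 0.015 m or height (world z) of rail above 0.006 m or angle between rail's own z axis and vertical above 0.06 rad).
It fails at once if another thing is moved by 15 mm or lifted (distance of any of bearing, socket, red_bin, blue_bin, can, screwdriver, carton from where it was at the start of the episode above 0.015 m).
It also fails if it takes over 42 s, if anything falls off the work surface, if the arm or the gripper's body presses on something with over 40 N, if the wrist force passes 120 N, or if a joint passes its speed limit or range.

## Robot

A 7-joint arm with a two-finger parallel gripper is mounted at the origin on the work surface. World frame = base frame: x ahead of the robot, y to its left, z up, the work surface at z = 0. Lengths are in m, angles in rad, forces in N, time in s.
With the tool pointing down it reaches from about 0.425 to 0.95 m from the base axis. Payload 4.7 kg.
Tool frame: the origin (TCP) lies at the very end of the fingers, on their centre line; the grasp point (between the pads) lies 19 mm behind it (grasp_offset is the distance from the TCP to the grasp point, in m); z points along the fingers, y is the line along which they close (so a half turn about z gives the same grasp; the last joint's range is limited). The gripper opens to 85 mm and grips with 20 to 120 N. Pads are 22 mm wide; open, the fingers measure 114 mm over their backs; the gripper's body (76 mm by 85 mm) begins 54 mm behind the grasp point. The pads swing forward as they close: fully open they stand 13 mm farther back than shut.
Start: joints at [-1.306, 0.469, -0.049, 1.532, 0.024, 1.141, -0.082], TCP at [0.195, 0.646, 0.231] pointing down, gripper open.
Joint ranges: [-2.59, 2.59], [-0.33, 1.99], [-1.39, 1.29], [0.1, 2.45], [-1.04, 4.18], [0.21, 1.99], [-2.66, 2.66]. Speed limits (rad/s): [2.57, 2.57, 3.14, 3.14, 3.14, 3.14, 3.14].

## Interface

Orientations are given as a 3x3 rotation matrix whose columns are the frame's x, y, z axes.
In Python, from plant import * gives the robot as it stands.
- The arm moves only by the tool drive_tool, never from a script. Its argument "steps" is a list that holds one entry, the list of rows, each a list of 5 numbers: the shift along the world's x, y, z normalised to -1 to 1, where 1 is 60 mm, then the turn about the world's z normalised to -1 to 1, where 1 is 0.1 rad, then the opening, from 0 (shut) to 1 (fully open). In form: [[[tx, ty, tz, spin, hand], ...]]. A call has 1 to 8 rows; each row shifts and turns the commanded pose from where the row before left it; what a row does not reach is not made up. A row lasts 1/8 s, in which the tool goes at most 62.5 mm and 10.7 degrees, less where a joint would pass 70% of its speed; a pose out of reach is approached as far as the arm can. A call with a number of a shift or a turn outside -1 to 1 is refused whole. A call with a gripper value outside its range is refused whole. The fingers move at their own pace and stop on an object; the grip force is fixed at half the most. Time passes only in rows, so rows that do not move let the fingers close. It gives the time, the measured TCP pose, the force, the opening and the grip force at its end, in the units of the state.
- sense(): the state, without advancing time (a new reading comes with each control period).
- capture(name): name is "side" or "top" or "wrist"; returns the picture (420x560x3 uint8, red, green, blue); there is no depth.
- calibration(name): a dict with "vfov" (degrees; the focal length in pixels is half the picture's height over the tangent of half this angle, whatever the lens; pixels are square), "cx", "cy" (the principal point, pixels), "R" (3x3) and "t" (3): a world point X has camera coordinates R X + t. Camera axes: x right, y down, z forward; pixel columns grow to the right and rows downward; lengths in m; the calibration is good to about 2 mm. A picture is of the moment at which its call begins: read the wrist's pose just before it. calibration takes no time and is no camera call; for the wrist camera it gives the pose at the moment of the call.
- finish_job(): hands the job in; it is judged then, once.
The state is a dict: "time": time; "joint_positions": joint angles; "dq": joint speeds; "joint_efforts": joint torques, N m; "eef_pos": TCP position; "tcp_rot": TCP orientation; "ft_force": force on the tool from outside, world axes, zero at the start; "ft_torque": the same for the moment, N m; "opening": opening from 0.0 (shut) to 1.0 (fully open); "grasp_force": force on a finger pad.
Only numpy, scipy, OpenCV 4.12 (cv2) and the standard library are available. Lean on these libraries where they do the work, as an engineer would, in place of code of your own. Each camera call takes 0.05 s, during which the arm holds its last target. There are 200 camera calls.

## Working session

There is one attempt and no reset: what is moved stays moved. The work goes in short steps, Python scripts to look and compute and a tool call to move; the robot and the scene stay as the last step left them, time stands still between calls to the robot, and variables do not carry over. Pictures are saved under pics/ and viewed, at most 10 in all, crops included, and the job is handed in when it is done.

Besides the shell and the picture viewer there is one more tool, called after "Call:" as name(argument=value, ...), one argument or row to a line, values as JSON. drive_tool: Moves the arm, as the interface text tells. Scaled input: -1 to 1 covers 60 mm each way for a shift and 0.1 rad each way for a turn. Its arguments: {"type":"object","properties":{"steps":{"type":"array","items":{"type":"array","items":{"type":"array","items":{"type":"number","minimum":-1,"maximum":1}}}}},"required":["steps"]}

```bash
mkdir -p pics; python3 - <<'E'
from plant import *
import cv2
for n in("top","side"):
    cv2.imwrite(f"pics/{n}0.png",capture(n)[:,:,::-1])
    print(n,calibration(n))
s=sense();print(s["time"],s["eef_pos"],s["tcp_rot"],s["ft_force"],s["opening"])
E
```

```text
top {'vfov': 47.1383078714815, 'cx': 273.7927252181052, 'cy': 204.81997705978793, 'R': array([[ 1.23273814e-02, -9.99923528e-01,  9.86958252e-04],
       [-9.83557244e-01, -1.23034534e-02, -1.80177058e-01],
       [ 1.80175422e-01,  1.25038138e-03, -9.83633699e-01]]), 't': array([-0.00681238,  0.53244241,  1.02156793])}
side {'vfov': 54.134307976154105, 'cx': 280.1424565593458, 'cy': 203.54739457958513, 'R': array([[ 0.91245763, -0.40888623, -0.01526872],
       [-0.26538108, -0.56298835, -0.78269854],
       [ 0.31143854,  0.71823128, -0.62221368]]), 't': array([-0.46741227,  0.19052362,  0.88361382])}
0.1 [0.19531958 0.64558184 0.23034855] [[-9.57156827e-01  2.89569660e-01 -4.70083922e-04]
 [ 2.89570038e-01  9.57155308e-01 -1.70582122e-03]
 [-4.40107497e-05 -1.76886064e-03 -9.99998435e-01]] [-0.46504088 -0.72016376  0.04366976] 0.9971504022062833
```

View pics/top0.png

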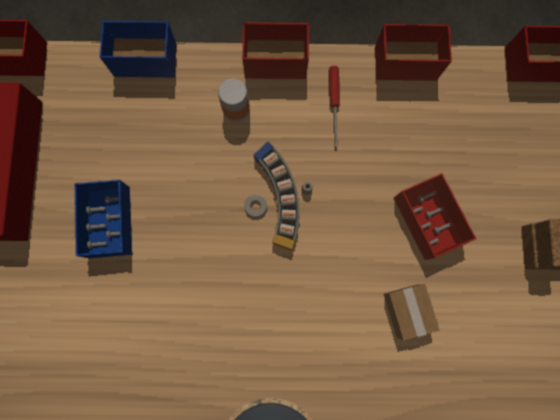

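View pics/side0.png

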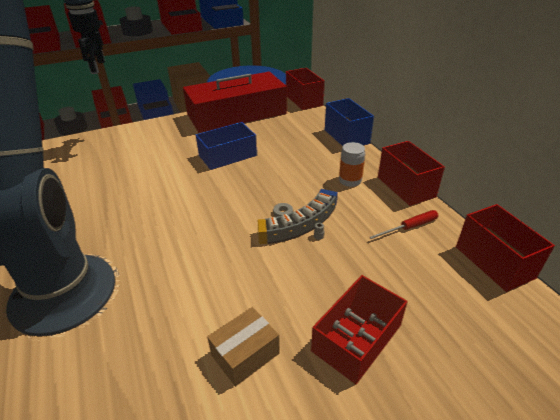

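The top view shows the rail with its yellow block near (284,241) and its blue block near (264,152). The bearing is at (256,206), the socket at (307,187) and the can at (234,95). I'll enlarge the crops.

```bash
python3 - <<'E'
import cv2,numpy as np
a=cv2.imread("pics/top0.png")[140:255,235:325]
b=cv2.imread("pics/side0.png")[180:250,250:345]
a=cv2.convertScaleAbs(a,alpha=1.5)
cv2.imwrite("pics/topc.png",cv2.resize(a[:75*0+115],None,fx=5,fy=5,interpolation=cv2.INTER_CUBIC))
cv2.imwrite("pics/sidec.png",cv2.resize(b,None,fx=8,fy=8,interpolation=cv2.INTER_CUBIC))
E
```

```text
(no output)
```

View pics/topc.png

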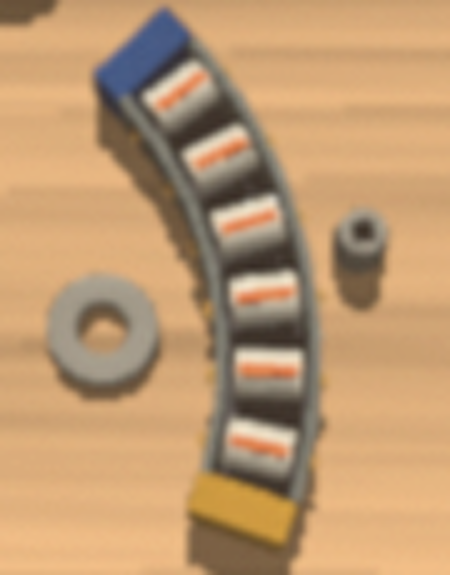

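View pics/sidec.png

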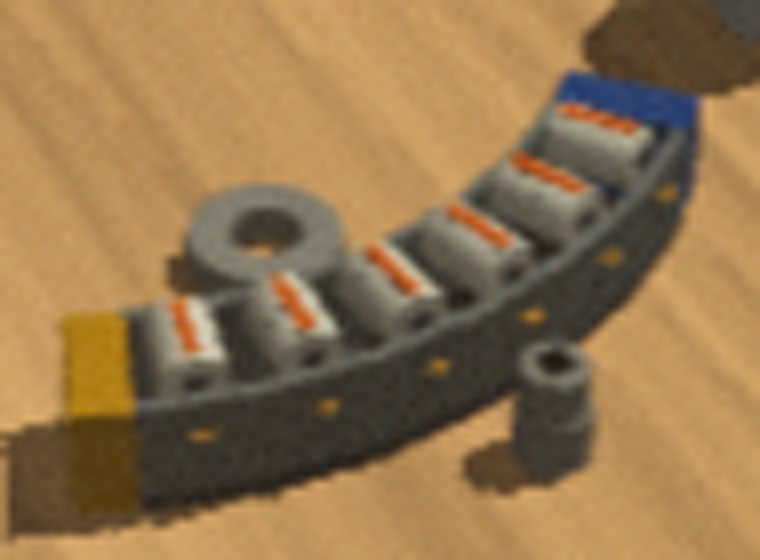

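The crops show the orange stripes clearly. In the top crop they run from roller 1 at (258,447) to roller 6 at (184,90). In the side crop they run from (185,326) to (600,120). I'll fit the rail pose to these.

```bash
cat > fit.py <<'E'
from plant import *
import numpy as np
from scipy.optimize import least_squares
T=np.array([(258,447),(267,372),(265,296),(250,222),(222,156),(184,90)],float)
S=np.array([(185,326),(294,303),(394,270),(477,227),(548,173),(600,120)],float)
obs={"top":(T+.5)/5-.5+[235,140],"side":(S+.5)/8-.5+[250,180]}
C={n:calibration(n) for n in obs}
def tops(x,y,w,z=.051,s=None):
    a=(np.arange(6)-2.5)*.034/.2 if s is None else np.atleast_1d(s)/.2
    p=np.c_[.2*np.cos(a)-.2,.2*np.sin(a)]
    c,q=np.cos(w),np.sin(w)
    return np.c_[p@np.array([[c,q],[-q,c]])+[x,y],np.full(len(p),z)]
def proj(n,X):
    c=C[n];P=X@c["R"].T+c["t"];f=210/np.tan(np.radians(c["vfov"]/2))
    return f*P[:,:2]/P[:,2:]+[c["cx"],c["cy"]]
def fit(names,free=False):
    f=lambda v:np.concatenate([(proj(n,tops(*v[:3],z=v[3] if free else .051))-obs[n]).ravel() for n in names])
    return least_squares(f,[.55,0,-1.3 if 0 else 0.0]+([.051] if free else []))
if __name__=="__main__":
    for ns in (["top"],["side"],["top","side"]):
        r=fit(ns);print(ns,r.x.round(4),np.abs(r.fun).max().round(2))
    r=fit(["top","side"],True);print(r.x.round(4),np.abs(r.fun).max().round(2))
    v=fit(["top","side"]).x
    for s in range(-125,126,10): 
        p=tops(*v,s=s/1000)[0];print(s,p[:2].round(4),"heading",round(v[2]+np.pi/2+s/200,3))
    print(tops(*v).round(4))
E
python3 fit.py
```

```text
['top'] [ 0.5627 -0.028  -1.3605] 0.37
['side'] [ 0.5646 -0.0293 -1.3467] 0.25
['top', 'side'] [ 0.5636 -0.0285 -1.3558] 0.73
[ 0.5638 -0.0282 -1.3561  0.0501] 0.73
-125 [ 0.4412 -0.0165] heading -0.41
-115 [ 0.4505 -0.0203] heading -0.36
-105 [ 0.4599 -0.0235] heading -0.31
-95 [ 0.4695 -0.0264] heading -0.26
-85 [ 0.4793 -0.0287] heading -0.21
-75 [ 0.4891 -0.0305] heading -0.16
-65 [ 0.499  -0.0319] heading -0.11
-55 [ 0.509  -0.0327] heading -0.06
-45 [ 0.5189 -0.0331] heading -0.01
-35 [ 0.5289 -0.0329] heading 0.04
-25 [ 0.5389 -0.0323] heading 0.09
-15 [ 0.5489 -0.0311] heading 0.14
-5 [ 0.5587 -0.0295] heading 0.19
5 [ 0.5685 -0.0274] heading 0.24
15 [ 0.5781 -0.0247] heading 0.29
25 [ 0.5876 -0.0216] heading 0.34
35 [ 0.597  -0.0181] heading 0.39
45 [ 0.6061 -0.014 ] heading 0.44
55 [ 0.6151 -0.0096] heading 0.49
65 [ 0.6238 -0.0046] heading 0.54
75 [0.6322 0.0007] heading 0.59
85 [0.6404 0.0065] heading 0.64
95 [0.6483 0.0127] heading 0.69
105 [0.6558 0.0192] heading 0.74
115 [0.663  0.0261] heading 0.79
125 [0.6699 0.0334] heading 0.84
[[ 0.4793 -0.0287  0.051 ]
 [ 0.5129 -0.0329  0.051 ]
 [ 0.5469 -0.0314  0.051 ]
 [ 0.5801 -0.0242  0.051 ]
 [ 0.6115 -0.0114  0.051 ]
 [ 0.6404  0.0065  0.051 ]]
```

Call:
drive_tool(
  steps=[
    [[0.5, -0.6, 0, 0, 0], [0.55, -0.6, 0, 0, 0], [0.55, -0.6, 0, 0, 0], [0.55, -0.6, 0, 0, 0], [0.55, -0.6, 0, 0, 0], [0.55, -0.6, 0, 0, 0], [0.55, -0.6, 0, 0, 0], [0.5, -0.6, 0, 0, 0]],
  ],
)

```text
time: 1.1
eef_pos: [0.4543, 0.3565, 0.231]
tcp_rot: [[-0.957, 0.29, -0.0], [0.29, 0.957, -0.0], [0.0, -0.0, -1.0]]
ft_force: [-0.1, 0.8, 0.7]
opening: -0.003
grasp_force: 0.0
```

Call:
drive_tool(
  steps=[
    [[0, -0.8, 0, 0, 0], [0, -0.8, 0, 0, 0], [0, -0.8, 0, 0, 0], [0, -0.8, 0, 0, 0], [0, -0.8, 0, 0, 0], [0, -0.8, 0, 0, 0], [0, -0.8, 0, 0, 0], [0, 0, 0, -0.5, 0]],
  ],
)

```text
time: 2.1
eef_pos: [0.4529, 0.018, 0.2312]
tcp_rot: [[-0.938, 0.345, -0.0], [0.345, 0.938, -0.001], [0.0, -0.001, -1.0]]
ft_force: [0.3, 0.2, -0.5]
opening: 0.001
grasp_force: 0.0
```

Call:
drive_tool(
  steps=[
    [[0, -0.65, 0, 0, 0], [0, 0, -0.8, 0, 0], [0, 0, -0.8, 0, 0], [0, 0, -0.8, 0, 0], [0, 0, -0.2, 0, 0], [0, 0, 0, 0, 0]],
  ],
)

```text
time: 2.85
eef_pos: [0.4535, -0.017, 0.0754]
tcp_rot: [[-0.941, 0.337, -0.001], [0.337, 0.941, -0.0], [0.001, -0.0, -1.0]]
ft_force: [0.2, 0.1, 0.8]
opening: -0.002
grasp_force: 0.0
```

```bash
python3 - <<'E'
from plant import *
from fit import *
import cv2
P=sense()["eef_pos"];print(P)
for n in("top","side"):
    im=capture(n)[:,:,::-1].copy()
    u=proj(n,P[None])[0];print(n,u)
    if n=="side":
        x,y=240,150
        c=cv2.resize(im[y:y+110,x:x+120],None,fx=5,fy=5,interpolation=cv2.INTER_CUBIC)
        q=tuple(int(k) for k in ((u-[x,y]+.5)*5)); cv2.circle(c,q,3,(255,0,255),-1)
        cv2.imwrite("pics/side1.png",c)
E
```

```text
[ 0.45351591 -0.01696792  0.07539094]
top [281.19243597 238.97080003]
side [259.79742582 212.36152223]
```

View pics/side1.png

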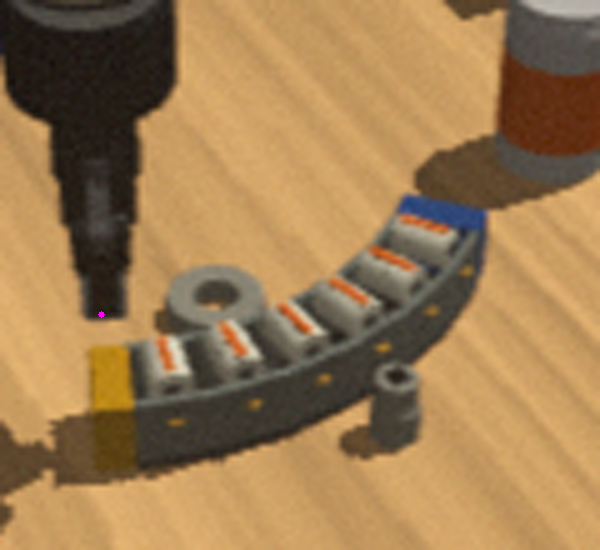

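The side view shows the closed fingertips at about (102,315) in the crop, above the yellow block. They line up with the projected TCP, so the calibration agrees. Next I lower to working height.

Call:
drive_tool(
  steps=[
    [[0, -0.06, -0.35, 0, 0], [0, 0, -0.12, 0, 0], [0, 0, 0, 0, 0], [0, 0, 0, 0, 0]],
  ],
)

```text
time: 3.45
eef_pos: [0.4541, -0.0203, 0.0479]
tcp_rot: [[-0.942, 0.337, 0.002], [0.337, 0.942, 0.0], [-0.001, 0.001, -1.0]]
ft_force: [0.4, 0.2, -0.2]
opening: 0.0
grasp_force: 0.0
```

```bash
python3 - <<'E'
from plant import *
from fit import *
p=sense()["eef_pos"];print(p,sense()["ft_force"])
v=fit(["top","side"]).x
S=np.arange(-112,113,8)/1000.
Q=tops(*v,s=S);prev=p
for s,q in zip(S,Q):
    print(int(s*1000),q[:2].round(4),((q-prev)/.06)[:2].round(3)); prev=q
E
```

```text
[ 0.45411261 -0.02034612  0.04794379] [ 0.43505503  0.18418603 -0.19421735]
-112 [ 0.4533 -0.0213] [-0.013 -0.016]
-104 [ 0.4609 -0.0239] [ 0.126 -0.043]
-96 [ 0.4686 -0.0261] [ 0.128 -0.037]
-88 [ 0.4763 -0.028 ] [ 0.129 -0.032]
-80 [ 0.4842 -0.0297] [ 0.131 -0.027]
-72 [ 0.492 -0.031] [ 0.132 -0.022]
-64 [ 0.5   -0.032] [ 0.132 -0.017]
-56 [ 0.508  -0.0327] [ 0.133 -0.011]
-48 [ 0.5159 -0.033 ] [ 0.133 -0.006]
-40 [ 0.5239 -0.0331] [ 0.133 -0.001]
-32 [ 0.5319 -0.0328] [0.133 0.005]
-24 [ 0.5399 -0.0322] [0.133 0.01 ]
-16 [ 0.5479 -0.0313] [0.132 0.015]
-8 [ 0.5558 -0.03  ] [0.132 0.021]
0 [ 0.5636 -0.0285] [0.131 0.026]
8 [ 0.5714 -0.0266] [0.13  0.031]
16 [ 0.5791 -0.0244] [0.128 0.036]
24 [ 0.5867 -0.022 ] [0.127 0.041]
32 [ 0.5942 -0.0192] [0.125 0.046]
40 [ 0.6016 -0.0161] [0.123 0.051]
48 [ 0.6088 -0.0127] [0.121 0.056]
56 [ 0.616  -0.0091] [0.119 0.061]
64 [ 0.6229 -0.0051] [0.116 0.066]
72 [ 0.6297 -0.0009] [0.113 0.07 ]
80 [0.6363 0.0036] [0.11  0.075]
88 [0.6428 0.0083] [0.107 0.079]
96 [0.649  0.0133] [0.104 0.083]
104 [0.6551 0.0185] [0.101 0.087]
112 [0.6609 0.024 ] [0.097 0.091]
```

Call:
drive_tool(
  steps=[
    [[0.11, -0.055, 0, 0.4, 0], [0.13, -0.04, 0, 0.4, 0], [0.13, -0.03, 0, 0.4, 0], [0.13, -0.03, 0, 0.4, 0]],
  ],
)

```text
time: 3.95
eef_pos: [0.4844, -0.0296, 0.0477]
tcp_rot: [[-0.984, 0.18, 0.001], [0.18, 0.984, 0.0], [-0.001, 0.001, -1.0]]
ft_force: [0.1, -0.0, 2.3]
opening: 0.003
grasp_force: 1.0
```

```bash
python3 - <<'E'
from plant import *
import cv2
im=capture("side")[:,:,::-1]
cv2.imwrite("pics/side2.png",cv2.resize(im[180:250,240:345],None,fx=7,fy=7,interpolation=cv2.INTER_CUBIC))
print(sense()["eef_pos"],sense()["ft_force"])
E
```

```text
[ 0.48573636 -0.02990447  0.04775609] [1.501153   0.73019099 1.67648304]
```

View pics/side2.png

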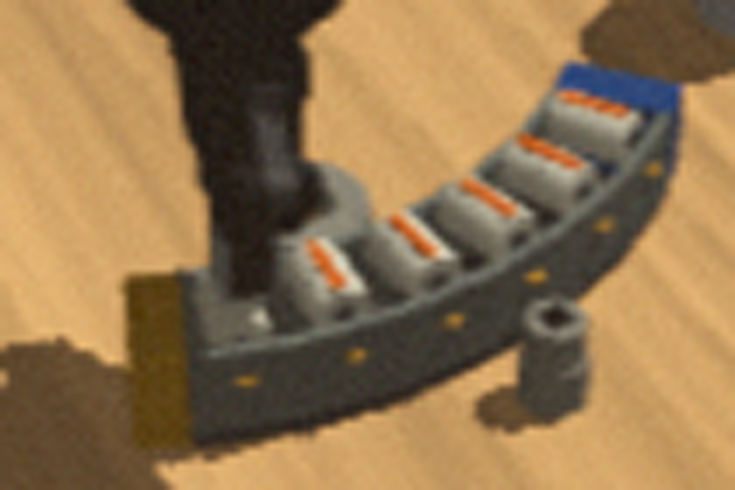

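The tip is on roller 1, around (235,300) in the crop. Its stripe has rolled away, the rail is still and the force is about 2 N. I'll continue.

Call:
drive_tool(
  steps=[
    [[0.12, -0.02, 0, 0.4, 0], [0.13, -0.015, 0, 0.4, 0], [0.13, -0.01, 0, 0.4, 0], [0.13, -0.005, 0, 0.4, 0], [0.13, 0, 0, 0.4, 0], [0.13, 0.005, 0, 0.4, 0], [0.13, 0.01, 0, 0.4, 0], [0.13, 0.015, 0, 0.4, 0]],
  ],
)

```text
time: 5.0
eef_pos: [0.5459, -0.031, 0.0472]
tcp_rot: [[-0.99, -0.138, 0.0], [-0.138, 0.99, 0.0], [-0.0, -0.0, -1.0]]
ft_force: [-0.6, 0.7, 2.6]
opening: -0.003
grasp_force: 1.1
```

Call:
drive_tool(
  steps=[
    [[0.13, 0.015, 0.005, 0.4, 0], [0.13, 0.02, 0, 0.4, 0], [0.13, 0.025, 0, 0.4, 0], [0.13, 0.03, 0, 0.4, 0], [0.13, 0.035, 0, 0.4, 0], [0.13, 0.04, 0, 0.4, 0], [0.125, 0.045, 0, 0.4, 0], [0.125, 0.05, 0, 0.4, 0]],
  ],
)

```text
time: 6.0
eef_pos: [0.6072, -0.0153, 0.0473]
tcp_rot: [[-0.897, -0.443, -0.001], [-0.443, 0.897, -0.0], [0.001, 0.0, -1.0]]
ft_force: [-1.3, 0.4, 1.6]
opening: 0.002
grasp_force: 1.1
```

Call:
drive_tool(
  steps=[
    [[0.12, 0.07, 0, 0.4, 0], [0.12, 0.075, 0, 0.4, 0], [0.12, 0.075, 0, 0.4, 0], [0.115, 0.08, 0, 0.4, 0], [0.11, 0.08, 0, 0.4, 0], [0.11, 0.085, 0, 0.4, 0], [0.105, 0.09, 0, 0.4, 0], [0, 0, 0, 0, 0]],
  ],
)

```text
time: 7.0
eef_pos: [0.6551, 0.019, 0.047]
tcp_rot: [[-0.74, -0.673, -0.001], [-0.673, 0.74, 0.001], [0.0, 0.001, -1.0]]
ft_force: [0.1, 0.0, -0.3]
opening: 0.003
grasp_force: 0.0
```

Call:
drive_tool(
  steps=[
    [[0, 0, 0.5, 0, 0], [0, 0, 0.8, 0, 0], [0, 0, 0.8, 0, 0], [0, 0.8, 0.3, 0, 0], [0, 0.8, 0, 0, 0], [0, 0.8, 0, 0, 0], [0, 0.8, 0, 0, 0], [0, 0, 0, 0, 0]],
  ],
)

```text
time: 8.0
eef_pos: [0.6529, 0.2164, 0.1907]
tcp_rot: [[-0.735, -0.678, -0.002], [-0.678, 0.735, 0.003], [-0.0, 0.004, -1.0]]
ft_force: [-0.9, -0.2, 0.2]
opening: 0.001
grasp_force: 0.0
```

```bash
python3 - <<'E'
from plant import *
import cv2,numpy as np
a=capture("top")[:,:,::-1]; b=capture("side")[:,:,::-1]
A=cv2.resize(cv2.convertScaleAbs(a[140:255,235:325],alpha=1.5),None,fx=4,fy=4,interpolation=cv2.INTER_CUBIC)
B=cv2.resize(b[180:250,250:345],(430,460*430//620),interpolation=cv2.INTER_CUBIC)
c=np.zeros((460,790,3),np.uint8);c[:,:360]=A;c[:B.shape[0],360:]=B
cv2.imwrite("pics/end.png",c);print(sense()["eef_pos"],sense()["ft_force"])
E
```

```text
[0.65442611 0.20988676 0.19076786] [ 0.46141975 -0.821493   -0.52781448]
```

View pics/end.png

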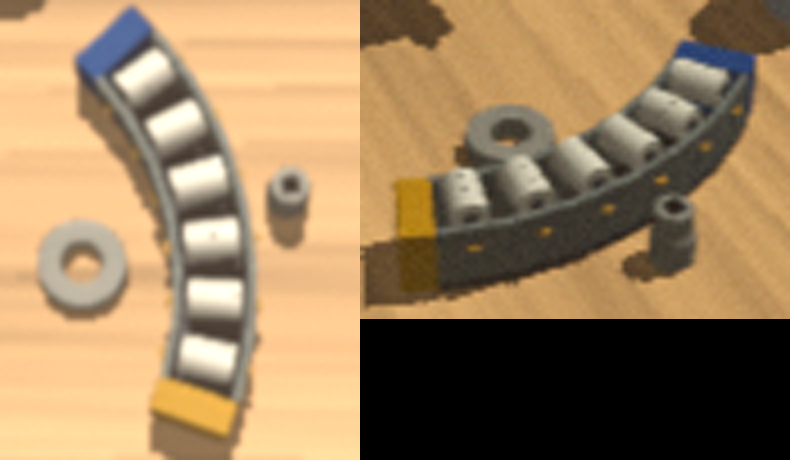

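In the end picture the stripes on all six rollers have rolled out of view, from about (208,358) to (143,78) in the top half. The rail, bearing and socket haven't moved, and the arm is clear of everything.

```bash
python3 -c "
from plant import *
print(finish_job())"
```

```text
the job is handed in; nothing more can be done
None
```

I ran closed fingertips along all six rollers from yellow to blue at about 2–3 N. Every roller's stripe rolled out of view, so none looks seized. The rail, bearing and socket hadn't moved in the final pictures, and the job is handed in, though no verdict came back.

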